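Hang the work light on the bracket ring

ROBOT

A 6-joint arm with a two-finger parallel gripper is mounted at the origin on the work surface. World frame = base frame: x ahead of the robot, y to its left, z up, the work surface at z = 0. Lengths are in mm, angles in rad, forces in N, time in s.
With the tool pointing down it reaches from about 150 to 775 mm from the base axis. Payload 6.1 kg.
Tool frame: the origin (TCP) lies where the fingers leave the gripper's body, on its centre line; the fingertips stand 73 mm ahead of it and the grasp point (between the pads) lies 54 mm ahead of it (r.finger_overhang is the distance from the TCP to the fingertips, in mm); z points along the fingers, y is the line along which they close (so a half turn about z gives the same grasp; the last joint's range is limited). The gripper opens to 85 mm and grips with 20 to 120 N. Pads are 22 mm wide; open, the fingers measure 114 mm over their backs; the gripper's body (76 mm by 85 mm) begins 54 mm behind the grasp point. The pads swing forward as they close: fully open they stand 13 mm farther back than shut.
Start: joints at [-1.306, 0.126, -0.04, 1.405, 0, 1.571], TCP at [137.395, -506.686, 303.895] pointing down, gripper open.
Joint ranges: [-2.72, 2.72], [-0.95, 1.95], [-1.27, 1.35], [-1.78, 2.02], [-1.46, 1.47], [-3.14, 3.14]. Speed limits (rad/s): [2.39, 2.39, 3.01, 3.14, 3.14, 3.14].

INTERFACE

Orientations are given as a 3x3 rotation matrix whose columns are the frame's x, y, z axes.
In Python, from cell import monitor, eyes, r gives the robot as it stands.
- The arm moves only by the shell command python3 -m creep 'ROWS' [OPENING]. ROWS is JSON, a list of rows, each a list of 6 numbers: the shift along the tool's x, y, z scaled (see below), then the turn, a rotation vector about the tool's x, y, z scaled (see below). In form: [[x, y, z, ax, ay, az], ...]. A call has 1 to 5 rows; each row is the pose to reach, as a shift and turn from the pose commanded when the call began, along the tool's axes at that moment, turning the shorter way round; what a row does not reach only later rows make up. The controller multiplies each number of a shift by 750 mm and each number of a turn by 2 pi rad. A row lasts 1/8 s, in which the tool goes at most 62.5 mm and 10.7 degrees, less where a joint would pass 70% of its speed; a pose out of reach is approached as far as the arm can. A call with a number of a shift or a turn outside -1 to 1 is refused whole. A call with a gripper value outside its range is refused whole. OPENING is the closure, from -1 (fully open) to 1 (shut), so that 0 is half open, set as the call begins (- or left out, the last holds). The fingers move at their own pace and stop on an object; the grip force is fixed at half the most. Time passes only in rows, so rows that repeat a pose let the fingers close. It gives the time, the measured TCP pose, the force, the opening and the grip force at its end, in the units of the state.
- monitor.read_state(): the state, without advancing time (a new reading comes with each control period).
- eyes.get_image(name): name is "side" or "top" or "wrist"; returns a dict with "color" (384x512x3 uint8, blue, green, red), "fx", "fy", "cx", "cy" (pixels), "T" (4x4, takes a point from camera to world coordinates); the wrist camera has in their place "tool_from_camera" (4x4, takes a point from camera to tool coordinates, whose origin is the TCP and whose axes are the flange's). Camera axes: x right, y up, looking along -z (the intrinsics and any distortion apply to the point x, -y, -z); pixel columns grow to the right and rows downward; lengths in mm; the calibration is good to about 2 mm. A picture is of the moment at which its call begins: read the wrist's pose just before it. There is no depth.
- r.job_done(): hands the job in; it is judged then, once.
The state is a dict: "clock": time; "joints": joint angles; "joint_vel": joint speeds; "tau": joint torques, N m; "eef_pos": TCP position; "orientation": TCP orientation; "ft_force": force on the tool from outside, world axes, zero at the start; "torque": the same for the moment, N m; "grip_width": finger opening in mm; "gripper_force": force on a finger pad.
Only numpy, scipy, OpenCV 4.12 (cv2) and the standard library are available. Lean on these libraries where they do the work, as an engineer would, in place of code of your own. Each camera call takes 0.05 s, during which the arm holds its last target. There are 200 camera calls.

TASK

Draw the cordless work light straight out of its charging shoe and hang it on the lamp bracket: press the gate of its snap hook against the ring until the ring is inside the hook and the gate has sprung shut behind it, then leave the light hanging free and still. Don't ram the bracket, and leave the other things on the bench where they are.

Things in the scene. Friction and masses are not known exactly. Their poses are not given: they have to be found in the camera images.
- light_center (a point): Centre of the cordless work light's bar, 19 mm above its underside. Aluminium bar with black end caps, 200 mm long (x), 44 wide (y), 38 high (z), about 0.4 kg, balanced at the middle, a steel snap hook standing up from the middle of its top. +x is its front, the side of the hook's gate; its back end (-x) starts in the charging shoe. z is up.
- front_end (a point): Place to grip the light's front end, across its flat sides (44 mm): 82 mm in front of light_center (+x), same height and axes. A gripper from above has room only near the ends: the hook fills the bar's middle from -27 to +27 mm in x and rises 83 mm above the bar's top.
- back_end (a point): Place to grip the light's back end, across its flat sides (44 mm): 82 mm behind light_center (-x), same height and axes. Inside the charging shoe at the start.
- hook (a point): Middle of the snap hook's opening, 66 mm above light_center, same axes. The hook is a loop of 9 mm round bar in the light's x-z plane. From this point: inner face of its back 17 mm towards -x; underside of its top arch 27 mm up, outer top 36 mm up; at the front (centre line x = +22 mm) the nose comes down to 7 mm above this point and the gate closes the rest.
- gate_tip (a point): Centre of the gate's rounded upper end. The gate is a 7 mm round steel finger; its pivot lies at x = +22, z = -29 mm from the hook point and this tip 32 mm from the pivot. Shut, it stands upright with its tip just below the nose. It swings only inwards (towards -x).
- gate (a joint): Angle of the gate, rad: 0 shut, grows as it is pushed inwards, stop at 1.15. Sprung shut: about 1.5 N at the tip starts it, about 4 N holds it at 0.7 rad. A bar pressed in level just below the nose has passed the tip when it stands near the middle of the opening (about 30 mm after touching the gate); the gate then springs back, at the latest as the bar comes up under the arch.
- dock_mouth (a point): Middle of the mouth of the grey charging shoe, fixed to the bench, 25 mm above the bench; +x points out of the mouth. The light's back 48 to 51 mm stands in its pocket (3 mm play each side, 6 above, closed behind) on a 6 mm foot plate reaching 77 mm out of the mouth. It comes out only straight along +x, by 55 mm or more. Shoe 68 wide, 61 high, reaching 120 mm behind the mouth.
- eye (a point): Centre of the lamp bracket's ring, 219 mm above the bench, fixed. Ring of 8 mm round steel bar, 50 mm inside, 66 outside, standing upright: its hole faces along x, y is level across it. +x points through the ring to the bracket's post. The ring may be entered from the -x side only.
- eye_low (a point): Middle of the lowest stretch of the ring's bar (8 mm round, along y), 28 mm below the eye point, same axes: the part that must end up inside the hook. The light hangs with its hook's arch resting on this bar, its underside then about 83 mm above the bench. Below the ring all is free.
- bracket: The steel lamp bracket, fixed; origin on the bench under the ring, axes as eye. Level arm above the ring (22 mm wide, underside 266 mm, top 292 mm above the bench) from 12 mm before the ring (-x) to the 26 mm square post, whose near face is 124 mm beyond it (+x). So the light comes from -x, gate leading, held by its back end: no room for a gripper above or beyond the ring.
- light: The whole light; its origin is the middle of its underside, axes as light_center.
- offcut_center (a point): Bystander: pine offcut 65 x 130 x 42 mm, its centre.
- hammer_center (a point): Bystander: hammer lying flat, 260 mm long, head 100 mm across; a point in its handle half-way along.
- glue_center (a point): Bystander: white glue bottle, 68 mm across, 170 mm high, its centre.
Things that resemble listed ones, but are neither listed nor needed, are in the scene too. Of the things like the light, leave any that is green; of the rest the larger one is meant.

How it is judged:
By the outcome, as a careful person would: the job done as asked, in the order asked, and still so for the second after the job is handed in, with the robot touching nothing.
It also fails if it takes over 69 s, if anything falls off the work surface, if the arm or the gripper's body presses on something with over 40 N, if the wrist force passes 120 N, or if a joint passes its speed limit or range.

## Working session

There is one attempt and no reset: what is moved stays moved. The work goes in short steps, Python scripts to look and compute and a shell command to move; the robot and the scene stay as the last step left them, time stands still between calls to the robot, and variables do not carry over. Pictures are saved under pics/ and viewed, at most 10 in all, crops included, and the job is handed in when it is done.

```bash
mkdir -p pics; ls; python3 - <<'E'
from cell import monitor, eyes, r
import cv2, numpy as np
s=monitor.read_state();print(s)
for n in ("side","top","wrist"):
    d=eyes.get_image(n);cv2.imwrite(f"pics/{n}0.png",d["color"])
    print(n,{k:(v.tolist() if hasattr(v,'tolist') else v) for k,v in d.items() if k!="color"})
a=cv2.imread("pics/side0.png");b=cv2.imread("pics/top0.png")
cv2.imwrite("pics/a0.png",cv2.resize(a,(800,600)));cv2.imwrite("pics/b0.png",cv2.resize(b,(800,600)))
E
```

```text
pics
{'clock': 0.0, 'joints': array([-1.30600161e+00,  1.26368433e-01, -4.05975322e-02,  1.40541802e+00,
       -1.33165827e-05,  1.57081198e+00]), 'joint_vel': array([-0.00044465,  0.00161011, -0.00083574,  0.00018238, -0.00225617,
        0.00031121]), 'tau': array([-1.58485876e-03, -4.35906851e+01,  3.52928352e+01,  1.70696183e-02,
        3.06998090e-04, -1.10006905e-06]), 'eef_pos': array([ 137.31768224, -506.41562849,  303.13925435]), 'orientation': array([[ 9.65150338e-01,  2.61695703e-01, -4.28360654e-04],
       [ 2.61696053e-01, -9.65149128e-01,  1.52883858e-03],
       [-1.33414255e-05, -1.58765937e-03, -9.99998740e-01]]), 'ft_force': array([-0.08499154, -0.11657822, -0.29406943]), 'torque': array([-0.06008557,  0.05591449, -0.0099373 ]), 'gripper_force': 0.0, 'grip_width': 85.2704932618327}
side {'fx': 385.31970834265275, 'fy': 385.31970834265275, 'cx': 258.01423456230145, 'cy': 191.40966589472555, 'T': [[-0.9574548474337878, 0.14002566443099798, -0.25233515099208764, 185.59486938210455], [-0.28759445062627065, -0.5352992771375759, 0.7941940039215621, 1109.6249344289774],
[... 216 characters left out ...]
': [[-0.030733052121935802, 0.9766874507134566, -0.21245494375542226, 186.7970655393546], [-0.9995144342393463, -0.031122508695061023, 0.001511687707715488, 4.750962669204205], [-0.005135684420813328, 0.21239824168616628, 0.9771696944104207, 1680.139451863982], [0.0, 0.0, 0.0, 1.0]]}
wrist {'fx': 265.3885349048117, 'fy': 265.3885349048117, 'cx': 252.36167315149177, 'cy': 190.53319763241504, 'tool_from_camera': [[0.00045950157916426724, 0.9512064269336202, 0.3085548933633606, 80.10810299611629], [0.9999991726217264, -0.0008078108980489757, 0.0010010981048514567, -0.21166555394391828], [0.0012015049568310755, 0.30855417806558544, -0.9512060111164719, -69.97845647912304], [0.0, 0.0, 0.0, 1.0]]}
```

View pics/a0.png

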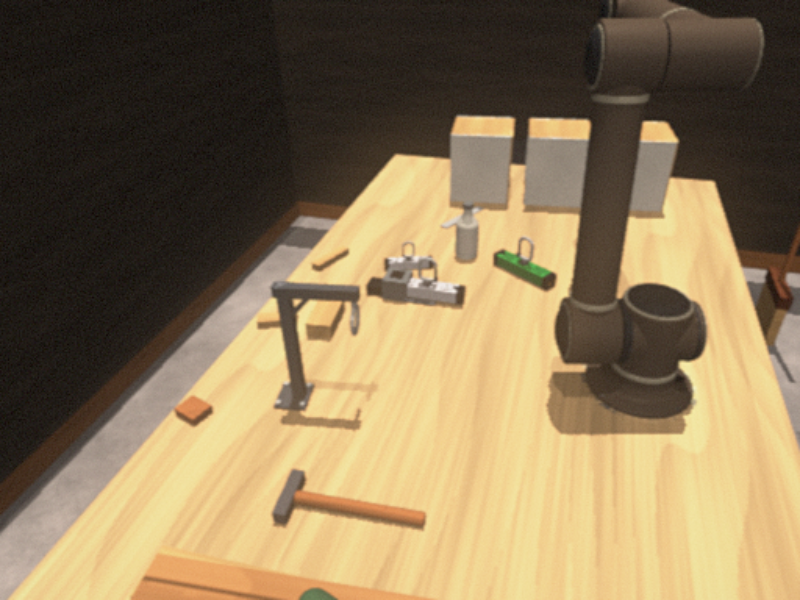

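View pics/b0.png

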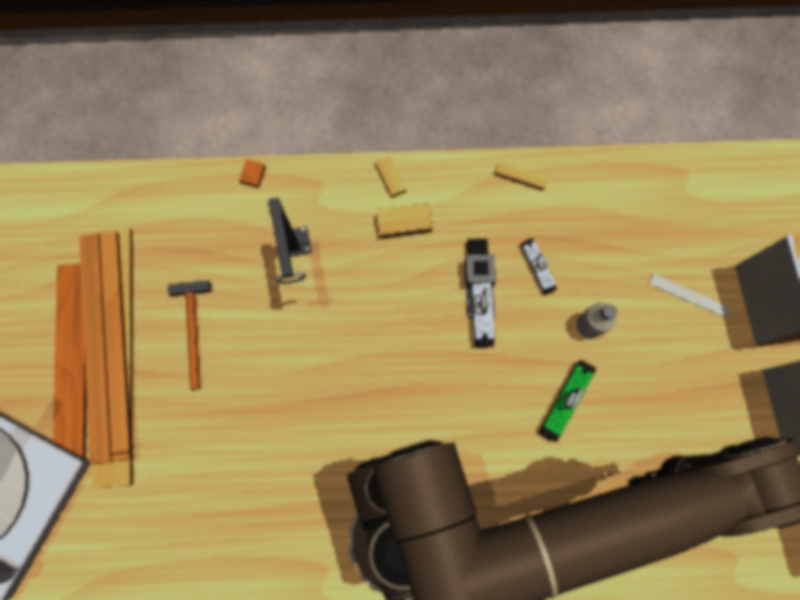

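Candidates for the light (top view, 800x600): light in the grey shoe (482,310); small silver decoy (538,266); green one (568,400). By the description, I pick the larger silver one in the shoe. It faces the robot. The ring is at (290,278), with the post behind it.

```bash
cat > h.py <<'E'
import numpy as np, cv2
from cell import monitor, eyes, r
from scipy.spatial.transform import Rotation as R
def cam(d,s=None):
    if 'T' in d: return np.array(d['T'])
    A=np.eye(4);A[:3,:3]=s['orientation'];A[:3,3]=s['eef_pos'];return A@np.array(d['tool_from_camera'])
def ray(d,T,uv):
    v=T[:3,:3]@np.array([(uv[0]-d['cx'])/d['fx'],-(uv[1]-d['cy'])/d['fy'],-1]);return T[:3,3],v/np.linalg.norm(v)
def onz(d,T,uv,z):
    o,v=ray(d,T,uv);return o+v*(z-o[2])/v[2]
def tri(rays):
    A=0;b=0
    for o,v in rays:
        P=np.eye(3)-np.outer(v,v);A=A+P;b=b+P@o
    return np.linalg.solve(A,b)
def proj(d,T,p):
    q=T[:3,:3].T@(np.array(p)-T[:3,3]);return np.array([d['cx']-d['fx']*q[0]/q[2],d['cy']+d['fy']*q[1]/q[2]])
def move(p,Rt):
    "row numbers from measured pose"
    s=monitor.read_state();O=np.array(s['orientation'])
    d=O.T@(np.array(p)-s['eef_pos']);w=R.from_matrix(O.T@Rt).as_rotvec()
    return np.round(np.r_[d/750,w/(2*np.pi)],4).tolist()
def down(xdir):
    "tool down, tool x along angle xdir (rad, world)"
    x=np.array([np.cos(xdir),np.sin(xdir),0]);z=np.array([0,0,-1.]);return np.c_[x,np.cross(z,x),z]
E
python3 - <<'E'
from h import *
t=eyes.get_image("top");s=eyes.get_image("side")
T=cam(t);S=cam(s);k=.64
for n,uv,z in [("front end top",(484,345),44),("shoe end back",(477,240),44),("shoe mouth top",(481,284),61),("ring bottom?",(291,279),219),("arm tip",(288,279),292),("arm far",(272,202),292),("post base",(300,240),0),("glue",(600,318),85),("ham",(194,340),10),("offcut",(404,219),42)]:
    print(n,onz(t,T,np.array(uv)*k,z).round(1))
print("tri ring",tri([ray(t,T,np.array((292,279))*k),ray(s,S,np.array((354,317))*k)]).round(1))
m=np.zeros((600,800,3),np.uint8)
def crop(im,x,y,w,h,f):return cv2.resize(im[y:y+h,x:x+w],(400,300),interpolation=cv2.INTER_CUBIC)
m[:300,:400]=crop(t["color"],268,146,80,60+20,0) if 0 else crop(t["color"],260,150,100,75,4)
m[:300,400:]=crop(t["color"],140,115,80,60,5)
m[300:,:400]=crop(s["color"],220,140,100,75,4)
m[300:,400:]=crop(s["color"],170,170,80,60,5)
cv2.imwrite("pics/c1.png",m)
E
```

```text
front end top [ 434.5 -208.6   44. ]
shoe end back [ 691.8 -206.6   44. ]
shoe mouth top [ 577.8 -207.8   61. ]
ring bottom? [563.6 218.8 219. ]
arm tip [545.  214.3 292. ]
arm far [711.7 247.8 292. ]
post base [719.7 228.5   0. ]
glue [ 482.6 -474.    85. ]
ham [473.7 482.8  10. ]
offcut [751.7 -31.6  42. ]
tri ring [567.3 217.5 219.9]
```

View pics/c1.png

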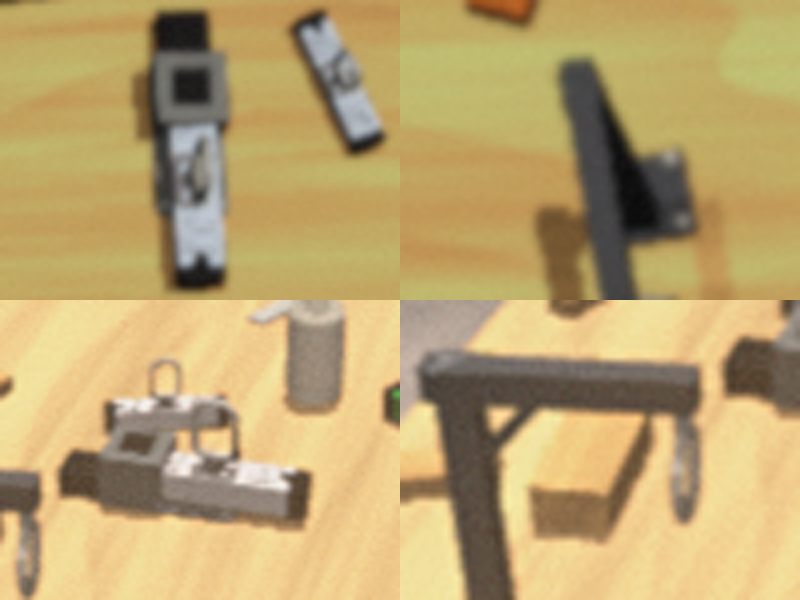

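The crop confirms it: the large silver light, with its hook, stands in the shoe and its gate end faces the robot. Moving the wrist camera over it, with the tool's x away from the hook.

```bash
python3 -m creep '[[0.1,-0.055,0.016,0,0,0.029],[0.2,-0.11,0.032,0,0,0.058],[0.3,-0.165,0.048,0,0,0.087],[0.4,-0.22,0.064,0,0,0.116],[0.51,-0.275,0.08,0,0,0.145]]'
python3 - <<'E'
from h import *
print(monitor.read_state()['joints'].round(2)); print(move([455,-208,240],down(-2.2)),move([455,-208,240],down(-np.pi)))
E
```

```text
clock: 0.88
eef_pos: [337.4, -316.3, 265.5]
orientation: [[0.844, -0.536, 0.0], [-0.536, -0.844, -0.0], [0.0, 0.0, -1.0]]
ft_force: [0.6, -0.6, -0.4]
grip_width: 85.2
gripper_force: 0.0
[-0.75  0.01 -0.25  1.31 -0.    2.95]
[0.0549, -0.206, 0.0341, -0.0, -0.0001, 0.2601] [0.0549, -0.206, 0.0341, -0.0001, -0.0, 0.4099]
```

```bash
python3 -m creep '[[0.02,-0.08,0.034,0,0,-0.029],[0.055,-0.15,0.034,0,0,-0.058],[0.055,-0.206,0.034,0,0,-0.087],[0.055,-0.206,0.034,0,0,-0.116],[0.055,-0.206,0.034,0,0,-0.147]]'
python3 -m creep '[[0,0,0,0,0,-0.029],[0,0,0,0,0,-0.058],[0,0,0,0,0,-0.087],[0,0,0,0,0,-0.116],[0,0,0,0,0,-0.147]]' >/dev/null
python3 -m creep '[[0,0,0,0,0,-0.029],[0,0,0,0,0,-0.058],[0,0,0,0,0,-0.087],[0,0,0,0,0,-0.116],[0,0,0,0,0,-0.147]]'
python3 - <<'E'
from h import *
print(monitor.read_state()['joints'].round(2)); print(move([455,-208,240],down(np.pi)))
E
```

```text
clock: 1.5
eef_pos: [453.9, -207.9, 239.9]
orientation: [[0.935, 0.356, -0.0], [0.356, -0.935, 0.0], [-0.0, -0.0, -1.0]]
ft_force: [-0.2, -0.2, -0.4]
grip_width: 85.7
gripper_force: 0.0
clock: 2.75
eef_pos: [453.4, -208.7, 240.1]
orientation: [[-0.584, 0.812, -0.0], [0.812, 0.584, 0.0], [0.0, -0.0, -1.0]]
ft_force: [0.8, 0.4, 0.1]
grip_width: 85.3
gripper_force: 0.0
[-0.43  0.08 -0.23  1.26  0.    0.52]
[-0.0005, 0.0023, 0.0001, 0.0, -0.0, -0.1507]
```

```bash
python3 -m creep '[[0,0,0,0,0,-0.029],[0,0,0,0,0,-0.058],[0,0,0,0,0,-0.087],[0,0,0,0,0,-0.116],[0,0.002,0,0,0,-0.149]]' ; python3 -m creep '[[0,0,0,0,0,0],[0,0,0,0,0,0]]' >/dev/null
python3 - <<'E'
from h import *
import pickle
s=monitor.read_state();d=eyes.get_image("wrist");pickle.dump((s,d),open("w1.pkl","wb"))
print(s['eef_pos'],s['joints'].round(3))
cv2.imwrite("pics/w1.png",cv2.resize(d["color"],(800,600),interpolation=cv2.INTER_CUBIC))
E
```

```text
clock: 3.38
eef_pos: [454.6, -207.9, 240.1]
orientation: [[-1.0, 0.031, -0.0], [0.031, 1.0, 0.0], [0.0, 0.0, -1.0]]
ft_force: [-0.5, 0.3, -0.0]
grip_width: 85.1
gripper_force: 0.0
[ 454.64081737 -207.87997271  240.15065302] [-0.429  0.086 -0.223  1.261 -0.    -0.389]
```

View pics/w1.png

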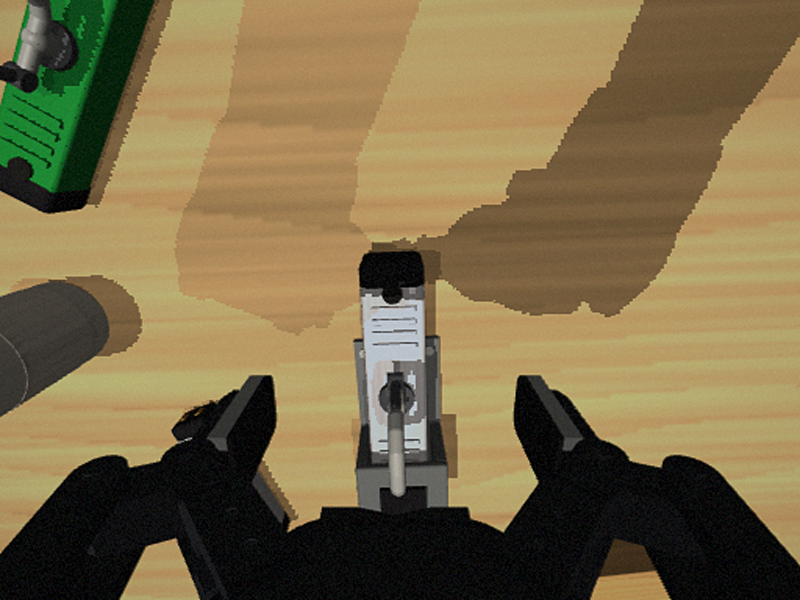

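```bash
python3 - <<'E'
from h import *
import pickle
s,d=pickle.load(open("w1.pkl","rb"));T=cam(d,s);k=.64
for n,uv,z in [("front bottom?",(392,251),6),("front top?",(392,251),44),("cap top edge",(392,287),44),("L front",(361,290),44),("R front",(425,290),44),("L back",(371,450),44),("R back",(427,450),44),("shoe corner L",(357,463),61),("shoe corner R",(447,463),61),("plateL",(356,340),6),("plateR",(439,340),6),("hook top",(399,492),127)]:
    print(n,onz(d,T,np.array(uv)*k,z).round(1))
E
```

```text
front bottom? [ 438.4 -208.1    6. ]
front top? [ 430.6 -207.6   44. ]
cap top edge [ 455.1 -208.6   44. ]
L front [ 456.3 -229.5   44. ]
R front [ 458.  -186.6   44. ]
L back [ 584.5 -230.    44. ]
R back [ 586.2 -187.1   44. ]
shoe corner L [ 582.1 -239.2   61. ]
shoe corner R [ 584.7 -173.9   61. ]
plateL [ 509.2 -239.7    6. ]
plateR [ 511.8 -173.6    6. ]
hook top [ 547.6 -208.2  127. ]
```

```bash
python3 - <<'E'
from h import *
print(move([450,-208.3,80],down(np.pi)))
E
```

```text
[0.0061, -0.0008, 0.2136, 0.0, -0.0, -0.0062]
```

```bash
python3 -m creep '[[0.006,-0.001,0.06,0,0,-0.006],[0.006,-0.001,0.12,0,0,-0.006],[0.006,-0.001,0.17,0,0,-0.006],[0.006,-0.001,0.205,0,0,-0.006],[0.006,-0.001,0.213,0,0,-0.006]]'; python3 -m creep '[[0,0,0,0,0,0],[0,0,0,0,0,0],[0,0,0,0,0,0],[0,0,0,0,0,0],[0,0,0,0,0,0]]' 1;python3 -m creep '[[0,0,0,0,0,0],[0,0,0,0,0,0],[0,0,0,0,0,0],[0,0,0,0,0,0]]'
python3 - <<'E'
from h import *
print(monitor.read_state()['torque'].round(2),move([450-130,-208.3,80],down(np.pi)))
E
```

```text
clock: 4.3
eef_pos: [449.1, -208.0, 78.8]
orientation: [[-1.0, 0.0, -0.003], [0.0, 1.0, 0.001], [0.003, 0.001, -1.0]]
ft_force: [-0.0, -0.2, 0.3]
grip_width: 85.3
gripper_force: 0.0
clock: 4.92
eef_pos: [450.9, -208.9, 81.8]
orientation: [[-1.0, -0.001, 0.002], [-0.001, 1.0, -0.001], [-0.002, -0.001, -1.0]]
ft_force: [-0.2, 0.3, 6.4]
grip_width: 43.4
gripper_force: 64.6
clock: 5.42
eef_pos: [450.9, -208.9, 81.8]
orientation: [[-1.0, -0.001, 0.002], [-0.001, 1.0, -0.001], [-0.002, -0.001, -1.0]]
ft_force: [-1.8, -0.1, 6.7]
grip_width: 43.3
gripper_force: 64.6
[-0.02  0.09 -0.06] [0.1746, 0.001, 0.002, -0.0002, 0.0004, 0.0001]
```

```bash
python3 -m creep '[[0.01,0,-0.002,0,0,0],[0.025,0,-0.002,0,0,0],[0.045,0,-0.002,0,0,0],[0.065,0,-0.002,0,0,0],[0.085,0,-0.002,0,0,0]]'; python3 -m creep '[[0.02,0,0,0,0,0],[0.04,0,0,0,0,0],[0.06,0,0,0,0,0],[0.08,0,0,0,0,0],[0.095,0,0,0,0,0]]';  python3 -m creep '[[0,0,0,0,0,0],[0,0,0,0,0,0]]'
python3 - <<'E'
from h import *
import pickle
s=monitor.read_state();d=eyes.get_image("side");pickle.dump((s,d),open("s2.pkl","wb"))
c=d["color"][140:230,210:330];cv2.imwrite("pics/s2.png",cv2.resize(c,(800,600),interpolation=cv2.INTER_CUBIC))
E
```

```text
clock: 6.05
eef_pos: [385.2, -208.5, 82.0]
orientation: [[-1.0, -0.001, 0.0], [-0.001, 1.0, 0.0], [-0.0, 0.0, -1.0]]
ft_force: [1.5, 0.4, -1.3]
grip_width: 43.0
gripper_force: 63.9
clock: 6.68
eef_pos: [313.1, -208.1, 81.3]
orientation: [[-1.0, -0.001, -0.003], [-0.001, 1.0, 0.001], [0.003, 0.001, -1.0]]
ft_force: [0.4, 0.4, -5.6]
grip_width: 43.5
gripper_force: 63.1
clock: 6.92
eef_pos: [315.1, -208.6, 81.7]
orientation: [[-1.0, -0.001, -0.001], [-0.001, 1.0, 0.0], [0.001, 0.0, -1.0]]
ft_force: [0.7, -0.3, -4.5]
grip_width: 43.2
gripper_force: 63.1
```

View pics/s2.png

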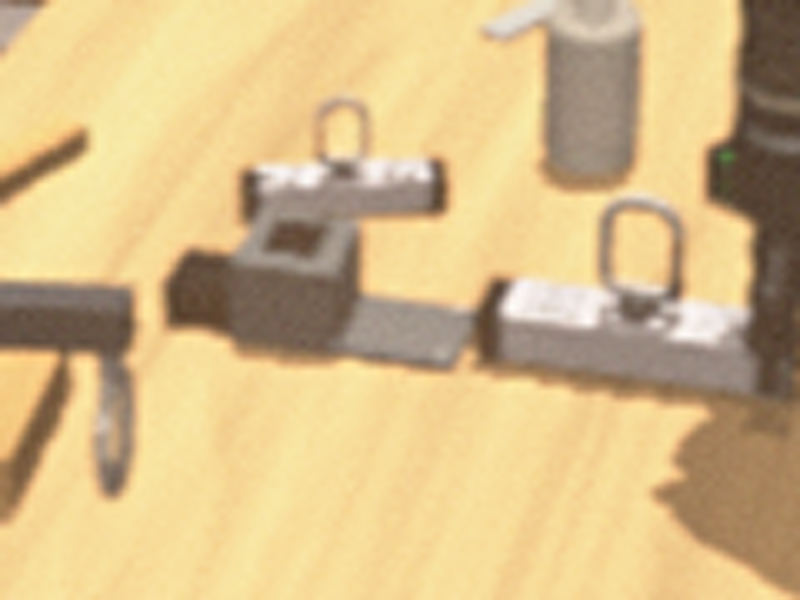

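```bash
python3 -m creep '[[0.015,0,0.002,0,0,0],[0.027,0,0.004,0,0,0],[0.027,0,0.006,0,0,0],[0.027,0,0.008,0,0,0],[0.027,0,0.008,0,0,0]]'; python3 -m creep '[[0,0,0,0,0,0],[0,0,0,0,0,0],[0,0,0,0,0,0],[0,0,0,0,0,0],[0,0,0,0,0,0]]' -1;python3 -m creep '[[0,0,-0.05,0,0,0],[0,0,-0.12,0,0,0],[0,0,-0.19,0,0,0],[0,0,-0.23,0,0,0],[0,0,-0.23,0,0,0]]'
python3 - <<'E'
from h import *
import pickle
print(move([400,-208,240],down(0)))
E
```

```text
clock: 7.6
eef_pos: [295.3, -208.9, 76.3]
orientation: [[-1.0, -0.001, 0.001], [-0.001, 1.0, -0.0], [-0.001, -0.0, -1.0]]
ft_force: [-2.1, 0.7, -0.1]
grip_width: 43.2
gripper_force: 63.8
clock: 8.22
eef_pos: [294.9, -208.6, 75.9]
orientation: [[-1.0, -0.001, -0.0], [-0.001, 1.0, 0.0], [0.0, 0.0, -1.0]]
ft_force: [0.5, 0.4, -0.4]
grip_width: 85.6
gripper_force: 0.0
clock: 8.85
eef_pos: [295.9, -209.3, 250.7]
orientation: [[-1.0, -0.001, 0.004], [-0.001, 1.0, -0.003], [-0.004, -0.003, -1.0]]
ft_force: [0.0, -0.0, -0.5]
grip_width: 85.4
gripper_force: 0.0
[-0.1388, 0.0016, 0.0148, -0.0009, -0.0007, -0.4998]
```

```bash
python3 -m creep '[[-0.05,0,0,0,0,0.029],[-0.11,0,0,0,0,0.058],[-0.17,0,0,0,0,0.087],[-0.2,0,0,0,0,0.116],[-0.2,0,0,0,0,0.147]]'
for i in 1 ; do python3 -m creep '[[0,0,0,0,0,0.029],[0,0,0,0,0,0.058],[0,0,0,0,0,0.087],[0,0,0,0,0,0.116],[0,0,0,0,0,0.147]]'>/dev/null;done
python3 -m creep '[[0,0,0,0,0,0.029],[0,0,0,0,0,0.058],[0,0,0,0,0,0.087],[0,0,0,0,0,0.116],[0,0,0,0,0,0.147]]'
python3 -m creep '[[0,0,0,0,0,0.029],[0,0,0,0,0,0.057],[0,0,0,0,0,0.057],[0,0,0,0,0,0.057]]'
python3 - <<'E'
from h import *
import pickle
s=monitor.read_state();d=eyes.get_image("wrist");pickle.dump((s,d),open("w2.pkl","wb"))
print(s['eef_pos'],s['joints'].round(3))
cv2.imwrite("pics/w2.png",cv2.resize(d["color"],(800,600),interpolation=cv2.INTER_CUBIC))
E
```

```text
clock: 9.48
eef_pos: [446.0, -208.1, 246.2]
orientation: [[-0.606, 0.796, -0.003], [0.796, 0.606, 0.001], [0.003, -0.001, -1.0]]
ft_force: [-0.7, 0.3, -0.8]
grip_width: 85.3
gripper_force: 0.0
clock: 10.72
eef_pos: [444.4, -208.3, 246.7]
orientation: [[0.926, 0.378, -0.002], [0.378, -0.926, 0.001], [-0.002, -0.002, -1.0]]
ft_force: [0.0, -0.3, 0.1]
grip_width: 85.4
gripper_force: 0.0
clock: 11.22
eef_pos: [444.7, -208.4, 247.6]
orientation: [[0.999, 0.038, -0.001], [0.038, -0.999, 0.001], [-0.001, -0.001, -1.0]]
ft_force: [-0.3, -1.3, -0.4]
grip_width: 85.7
gripper_force: 0.0
[ 444.66934514 -208.38977302  247.63720026] [-0.438  0.069 -0.226  1.277  0.     2.665]
```

View pics/w2.png

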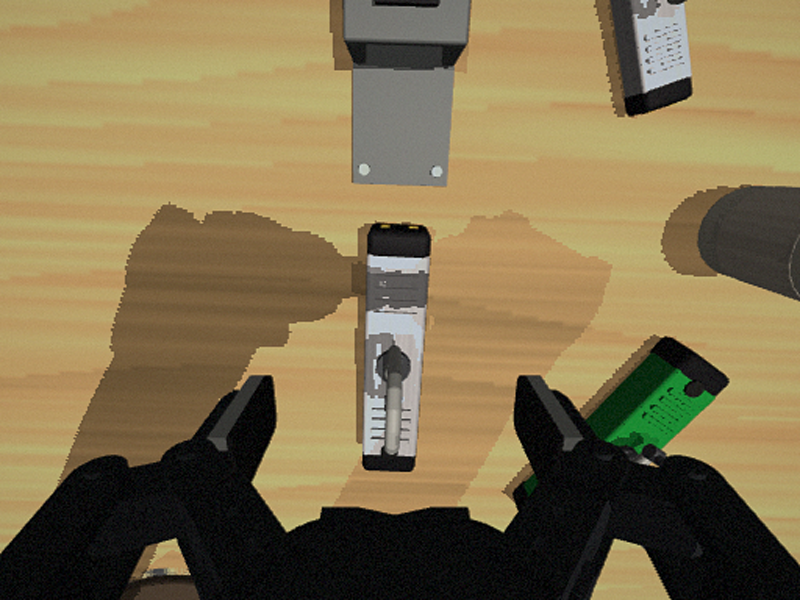

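```bash
python3 - <<'E'
from h import *
import pickle
s,d=pickle.load(open("w2.pkl","rb"));T=cam(d,s);k=.64
for n,uv,z in [("back bottom",(400,222),0),("L",(366.5,260),38),("R",(430,260),38),("front L",(362,468),38),("front R",(414,470),38),("plateL",(352,182),6),("plateR",(447,187),6)]:
    print(n,onz(d,T,np.array(uv)*k,z).round(1))
L=onz(d,T,np.array((366.5,260))*k,38);Rr=onz(d,T,np.array((430,260))*k,38);f=(onz(d,T,np.array((362,468))*k,38)+onz(d,T,np.array((414,470))*k,38))/2
m=(L+Rr)/2;print(m,f,np.arctan2(*(m-f)[1::-1]))
print(move([461,-208.5,73],down(0.0)))
E
```

```text
back bottom [ 481.9 -210.4    0. ]
L [ 460.2 -187.8   38. ]
R [ 461.9 -231.5   38. ]
front L [ 286.1 -187.2   38. ]
front R [ 285.8 -229.9   38. ]
plateL [ 510.1 -174.3    6. ]
plateR [ 509.3 -243.3    6. ]
[ 461.04962905 -209.61911133   38.        ] [ 285.94920031 -208.53521288   38.        ] -0.006190073971843501
[0.0218, 0.001, 0.2331, -0.0001, 0.0001, 0.006]
```

```bash
python3 -m creep '[[0.023,0.002,0.06,0,0,0.006],[0.023,0.002,0.12,0,0,0.006],[0.023,0.002,0.18,0,0,0.006],[0.023,0.002,0.215,0,0,0.006],[0.023,0.002,0.227,0,0,0.006]]'; python3 -m creep '[[0,0,0,0,0,0],[0,0,0,0,0,0],[0,0,0,0,0,0],[0,0,0,0,0,0],[0,0,0,0,0,0]]' 1;python3 -m creep '[[0,0,0,0,0,0],[0,0,-0.01,0,0,0],[0,0,-0.03,0,0,0],[0,0,-0.07,0,0,0],[0,0,-0.12,0,0,0]]'
python3 -m creep '[[0,0,0,0,0,0],[0,0,0,0,0,0]]'
python3 - <<'E'
from h import *
import pickle
s=monitor.read_state();d=eyes.get_image("side");pickle.dump((s,d),open("s3.pkl","wb"))
print(s['torque'].round(3))
c=d["color"][110:245,210:390];cv2.imwrite("pics/s3.png",cv2.resize(c,(800,600),interpolation=cv2.INTER_CUBIC))
E
```

```text
clock: 11.9
eef_pos: [461.2, -208.9, 76.4]
orientation: [[1.0, -0.001, -0.003], [-0.001, -1.0, 0.001], [-0.003, -0.001, -1.0]]
ft_force: [-0.1, 0.0, 0.2]
grip_width: 85.6
gripper_force: 0.0
clock: 12.52
eef_pos: [463.2, -209.8, 79.8]
orientation: [[1.0, -0.002, 0.003], [-0.002, -1.0, -0.001], [0.003, 0.001, -1.0]]
ft_force: [0.5, -0.4, 6.3]
grip_width: 43.5
gripper_force: 62.2
clock: 13.15
eef_pos: [461.6, -209.0, 169.0]
orientation: [[1.0, -0.002, -0.002], [-0.002, -1.0, 0.001], [-0.002, -0.001, -1.0]]
ft_force: [0.5, -0.1, -6.3]
grip_width: 43.3
gripper_force: 62.1
clock: 13.4
eef_pos: [461.8, -209.2, 167.5]
orientation: [[1.0, -0.002, -0.001], [-0.002, -1.0, 0.0], [-0.001, -0.0, -1.0]]
ft_force: [-1.2, 0.3, -5.4]
grip_width: 43.2
gripper_force: 62.1
[-0.062 -0.404 -0.026]
```

View pics/s3.png

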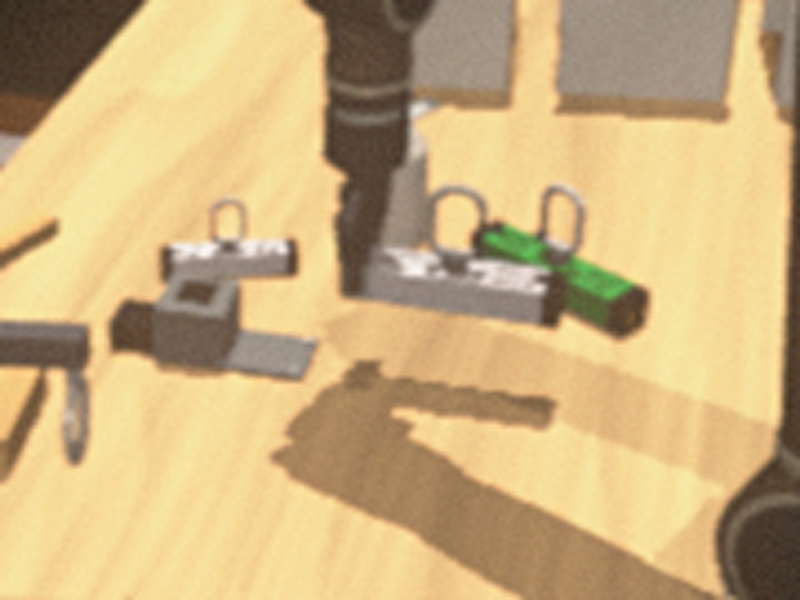

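Light is held level. Now I go to a viewpoint before the ring to measure it from near.

```bash
python3 -m creep '[[0,-0.02,-0.05,0,0,0],[0,-0.06,-0.1,0,0,-0.01],[-0.01,-0.11,-0.16,0,0,-0.02],[-0.01,-0.16,-0.2,0,0,-0.03],[-0.01,-0.2,-0.217,0,0,-0.04]]';python3 -m creep '[[0,-0.05,0,0,0,-0.01],[-0.01,-0.11,0,0,0,-0.02],[-0.02,-0.17,0,0,0,-0.035],[-0.03,-0.22,0,0,0,-0.05],[-0.04,-0.26,0,0,0,-0.055]]'
python3 -m creep '[[0,0,0,0,0,0],[0,0,0,0,0,0],[0,0,0,0,0,0]]'
python3 - <<'E'
from h import *
import pickle
s=monitor.read_state();print(s['joints'].round(2),s['torque'].round(2),move([454,165,330],down(.6)))
E
```

```text
clock: 14.08
eef_pos: [455.0, -58.1, 331.5]
orientation: [[0.969, 0.249, 0.0], [0.249, -0.969, 0.0], [0.0, -0.0, -1.0]]
ft_force: [0.5, 0.3, -4.1]
grip_width: 43.1
gripper_force: 62.4
clock: 14.7
eef_pos: [376.8, 123.3, 329.4]
orientation: [[0.827, 0.562, -0.003], [0.562, -0.827, -0.001], [-0.003, -0.001, -1.0]]
ft_force: [-0.1, 0.2, -5.1]
grip_width: 42.9
gripper_force: 62.4
clock: 15.08
eef_pos: [378.2, 121.7, 330.4]
orientation: [[0.829, 0.559, -0.001], [0.559, -0.829, -0.0], [-0.001, -0.0, -1.0]]
ft_force: [0.1, -0.3, -5.1]
grip_width: 43.1
gripper_force: 62.8
[ 0.31 -0.11 -0.22  1.46 -0.    2.86] [ 0.25 -0.4  -0.03] [0.1162, 0.0086, 0.0004, -0.0, 0.0002, -0.0011]
```

```bash
python3 -m creep '[[0.05,0.004,0,0,0,0],[0.1,0.008,0,0,0,0],[0.116,0.008,0,0,0,0],[0.116,0.008,0,0,0,0],[0.116,0.008,0,0,0,0]]'
python3 - <<'E'
from h import *
import pickle
s=monitor.read_state();d=eyes.get_image("wrist");pickle.dump((s,d),open("w4.pkl","wb"))
t=eyes.get_image("top");e=eyes.get_image("side");pickle.dump((s,t,e),open("ts4.pkl","wb"))
c=d["color"][0:192,128:384];cv2.imwrite("pics/w4.png",cv2.resize(c,(800,600),interpolation=cv2.INTER_CUBIC))
E
```

```text
clock: 15.7
eef_pos: [452.7, 165.3, 331.0]
orientation: [[0.829, 0.56, -0.001], [0.56, -0.829, -0.0], [-0.001, -0.0, -1.0]]
ft_force: [0.5, 0.6, -5.1]
grip_width: 43.0
gripper_force: 62.8
```

View pics/w4.png

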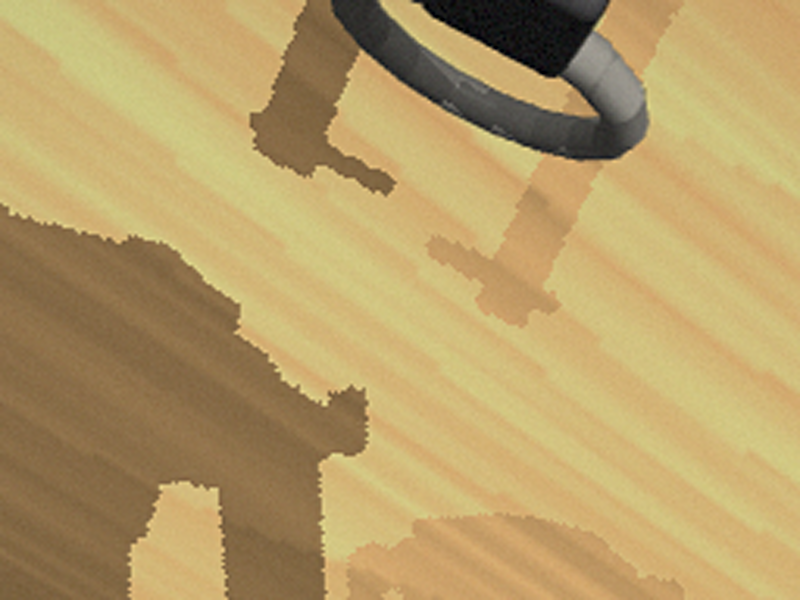

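```bash
cat > fit.py <<'E'
from h import *
import pickle
from scipy.optimize import least_squares
s,d=pickle.load(open("w4.pkl","rb"));T=cam(d,s)
pts=np.array([(362,12),(408,65),(470,103),(525,125),(575,136),(612,130),(624,100),(598,58)])/3.125+[128,0]
th=np.linspace(0,2*np.pi,721)
def curve(x,y,z,a):
    P=np.array([x,y,z])+29*np.c_[-np.sin(a)*np.cos(th),np.cos(a)*np.cos(th),np.sin(th)]
    return np.array([proj(d,T,p) for p in P])
def res(p,z):
    c=curve(p[0],p[1],z,p[2]);return np.linalg.norm(pts[:,None]-c[None],axis=2).min(1)
for z in (219,216,222):
    f=least_squares(lambda p:res(p,z),[565,218,.2],x_scale=[10,10,.1],diff_step=1e-4)
    print(z,f.x.round(3),res(f.x,z).round(2))
E
python3 fit.py
python3 - <<'E'
from h import *
import pickle
s,t,e=pickle.load(open("ts4.pkl","rb"))
for n,d in(("top",t),("side",e)):
  for a in(.17,.2,.25):print(n,a,[ (proj(d,cam(d),[565+k*np.cos(a),218+k*np.sin(a),z])/.64).round(0) for k,z in((-12,292),(150,292),(0,191))])
m=np.zeros((600,800,3),np.uint8)
m[:300,:400]=cv2.resize(t["color"][115:190,150:250],(400,300))
m[:300,400:]=cv2.resize(e["color"][170:245,160:260],(400,300))
cv2.imwrite("pics/ts4.png",m)
E
```

```text
219 [5.6956e+02 2.2117e+02 1.9600e-01] [1.46 0.87 1.2  0.94 0.51 1.28 0.86 1.48]
216 [5.70326e+02 2.20891e+02 2.04000e-01] [1.23 0.73 1.14 0.99 0.66 1.1  0.84 1.72]
222 [5.68797e+02 2.21683e+02 1.85000e-01] [1.6  1.09 1.34 0.96 0.45 1.25 0.61 1.36]
top 0.17 [array([287., 275.]), array([274., 201.]), array([293., 282.])]
top 0.2 [array([287., 275.]), array([272., 202.]), array([293., 282.])]
top 0.25 [array([288., 275.]), array([268., 203.]), array([293., 282.])]
side 0.17 [array([361., 287.]), array([278., 283.]), array([358., 330.])]
side 0.2 [array([361., 287.]), array([277., 284.]), array([358., 330.])]
side 0.25 [array([361., 287.]), array([276., 287.]), array([358., 330.])]
```

```bash
cat > fit2.py <<'E'
from h import *
import pickle
from scipy.optimize import minimize
s,d=pickle.load(open("w4.pkl","rb"));T=cam(d,s);u=8
c=cv2.resize(d["color"][0:60,220:345],None,fx=u,fy=u,interpolation=cv2.INTER_LINEAR)
sat=c.max(2).astype(int)-c.min(2)
M=((sat<30)).astype(np.uint8)
th=np.linspace(0,2*np.pi,241)
arm=cv2.morphologyEx(((c.max(2)<38)).astype(np.uint8),cv2.MORPH_OPEN,np.ones((25,25)));valid=cv2.dilate(arm,np.ones((25,25)))==0
def ren(p):
    x,y,z,a=p;I=np.zeros(M.shape,np.uint8)
    for t in th:
        P=np.array([x,y,z])+29*np.array([-np.sin(a)*np.cos(t),np.cos(a)*np.cos(t),np.sin(t)])
        q=(proj(d,T,P)-[220,0]+.5)*u-.5;dep=-(T[:3,:3].T@(P-T[:3,3]))[2]
        cv2.circle(I,tuple(int(v*16) for v in q),int(16*u*d['fx']*4/dep),1,-1,shift=4)
    return I
def cost(p):
    I=ren(p);return 1-(I&M)[valid].sum()/(I|M)[valid].sum()
for z0 in(219,):
  f=minimize(lambda p:cost([p[0],p[1],z0,p[2]]),[569,221,.2],method="Nelder-Mead",options=dict(initial_simplex=[[569,221,.2],[574,221,.2],[569,225,.2],[569,221,.3]],xatol=.05,fatol=1e-4));print(z0,f.x.round(2),f.fun)
f=minimize(cost,[*f.x[:2],219,f.x[2]],method="Nelder-Mead",options=dict(initial_simplex=[[569,221,219,.2],[574,221,219,.2],[569,225,219,.2],[569,221,225,.2],[569,221,219,.3]],xatol=.05,fatol=1e-4));print(f.x.round(2),f.fun)
o=c.copy();cs,_=cv2.findContours(ren(f.x),1,2);cv2.drawContours(o,cs,-1,(0,0,255),1);cs,_=cv2.findContours(M*valid,1,2);cv2.drawContours(o,cs,-1,(0,255,0),1);cv2.imwrite("pics/fit.png",cv2.resize(o,(800,384)))
E
python3 fit2.py
```

```text
219 [5.6930e+02 2.2202e+02 1.7000e-01] 0.10196940241737806
[5.6656e+02 2.2357e+02 2.2963e+02 1.4000e-01] 0.0790311822577956
```

View pics/fit.png

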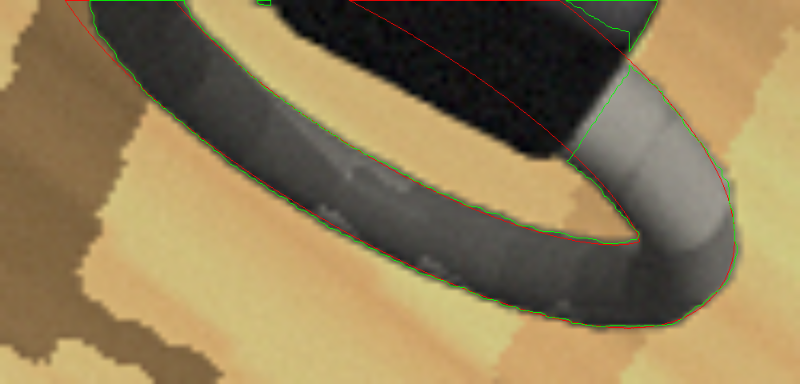

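```bash
python3 -m creep '[[-0.03,-0.025,0,0,0,-0.02],[-0.065,-0.06,0.01,0,0,-0.045],[-0.102,-0.093,0.03,0,0,-0.072],[-0.102,-0.093,0.04,0,0,-0.1],[-0.102,-0.093,0.04,0,0,-0.125]]'
python3 -m creep '[[0,0,0,0,0,-0.029],[0,0,0,0,0,-0.058],[0,0,0,0,0,-0.087],[0,0,0,0,0,-0.116],[0,0,0,0,0,-0.145]]' >/dev/null
python3 -m creep '[[0,0,0,0,0,-0.028],[0,0,0,0,0,-0.056],[0,0,0,0,0,-0.084],[0,0,0,0,0,-0.11],[0,0,0,0,0,-0.13]]'
python3 -m creep '[[0,0,0,0,0,-0.01],[0,0,0,0,0,-0.02],[0,0,0,0,0,-0.025]]'
python3 - <<'E'
from h import *
u=np.array([np.cos(.18),np.sin(.18)]);s=monitor.read_state();print(s['joints'].round(2),s['torque'].round(2))
print(move([*(np.array([569,222])-160*u),186],down(np.pi+.18)))
E
```

```text
clock: 16.48
eef_pos: [349.6, 180.6, 300.8]
orientation: [[0.184, 0.983, 0.0], [0.983, -0.184, 0.0], [0.0, -0.0, -1.0]]
ft_force: [1.0, -0.2, -4.7]
grip_width: 43.2
gripper_force: 63.3
clock: 17.73
eef_pos: [350.0, 180.5, 301.1]
orientation: [[-1.0, 0.029, -0.001], [0.029, 1.0, -0.0], [0.001, -0.0, -1.0]]
ft_force: [0.4, -0.9, -4.9]
grip_width: 42.7
gripper_force: 63.4
clock: 18.1
eef_pos: [350.2, 180.5, 301.0]
orientation: [[-0.992, -0.124, -0.0], [-0.124, 0.992, -0.0], [0.0, -0.0, -1.0]]
ft_force: [-0.5, 0.2, -5.4]
grip_width: 43.4
gripper_force: 63.4
[ 0.48 -0.12 -0.29  1.4   0.    0.35] [-0.06  0.38  0.01]
[-0.0834, 0.0069, 0.1533, -0.0, -0.0001, -0.0089]
```

```bash
python3 -m creep '[[0,0,0.06,0,0,-0.009],[0,0.003,0.12,0,0,-0.009],[-0.02,0.007,0.153,0,0,-0.009],[-0.055,0.007,0.153,0,0,-0.009],[-0.083,0.007,0.153,0,0,-0.009]]'
python3 -m creep '[[0,0,0,0,0,0],[0,0,0,0,0,0]]'
python3 - <<'E'
from h import *
import pickle
s=monitor.read_state();d=eyes.get_image("side");t=eyes.get_image("top");pickle.dump((s,d,t),open("s5.pkl","wb"))
u=-s['orientation'][:,0];P=s['eef_pos'];c0=P+82*u-[0,0,60.8];h=c0+[0,0,66]
e=np.array([569,222,219.]);a=.18;v=np.array([-np.sin(a),np.cos(a),0])
print("hook pred",h.round(1),"rel to low bar",(h-(e-[0,0,28])).round(1))
f=8;m=np.zeros((600,800,3),np.uint8)
def ov(d,x0,y0,w,hh):
    o=cv2.resize(d["color"][y0:y0+hh,x0:x0+w],None,fx=f,fy=f,interpolation=cv2.INTER_CUBIC)
    px=lambda p:tuple(int(q) for q in ((proj(d,cam(d),p)-[x0,y0]+.5)*f))
    th=np.linspace(0,6.3,60)
    cv2.polylines(o,[np.array([px(e+29*(v*np.cos(k)+np.array([0,0,1])*np.sin(k))) for k in th])],0,(0,0,255),1)
    z=np.array([0,0,1])
    for pl in ([(-22,-29),(-22,10),(0,31.5),(22,10),(22,-29)],[(-100,-85),(-100,-47),(100,-47),(100,-85),(-100,-85)]):
        cv2.polylines(o,[np.array([px(h+x*u+q*z) for x,q in pl])],0,(255,0,255),1)
    return o
x,y=[int(q) for q in proj(d,cam(d),h+50*u)]
o=ov(d,x-50,y-32,100,75);cv2.imwrite("pics/s5.png",o)
E
```

```text
clock: 18.73
eef_pos: [412.2, 193.6, 185.8]
orientation: [[-0.984, -0.179, -0.001], [-0.179, 0.984, -0.0], [0.001, -0.0, -1.0]]
ft_force: [-0.4, -0.1, -4.0]
grip_width: 43.4
gripper_force: 63.2
clock: 18.98
eef_pos: [411.3, 193.5, 186.0]
orientation: [[-0.984, -0.179, -0.001], [-0.179, 0.984, -0.0], [0.001, -0.0, -1.0]]
ft_force: [0.5, -0.1, -5.3]
grip_width: 43.7
gripper_force: 63.3
hook pred [492.  208.1 191.1] rel to low bar [-77.  -13.9   0.1]
```

View pics/s5.png

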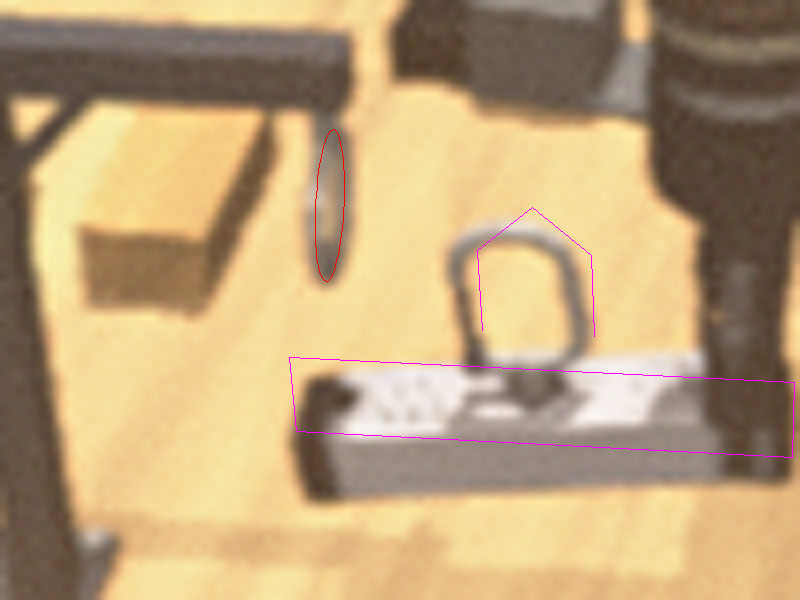

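```bash
python3 - <<'E'
from h import *
import pickle
from scipy.optimize import least_squares
s,d,t=pickle.load(open("s5.pkl","rb"));T=cam(d)
u=-s['orientation'][:,0];P=s['eef_pos'];z=np.array([0,0,1.]);l=np.cross(z,u)
h0=P+82*u+5.2*z;x,y=[int(q) for q in proj(d,T,h0+50*u)];x0,y0=x-50,y-32
px=lambda p:(proj(d,T,p)-[x0,y0]+.5)*8
G=P-54*z
def pt(p,X,Y,Z): # rel to hook point axes
    c,sn=np.cos(p[0]),np.sin(p[0]);xx=82+X+p[1];zz=5.2+54+Z+p[2]
    return G+u*(xx*c+zz*sn)+z*(-xx*sn+zz*c)+l*Y
# features: (X,Y,Z),(u or None, v or None)
F=[((100,22,-85),(312,500)),((-70,22,-85),(None,482)),((60,22,-85),(None,490)),((0,0,31.5),(None,236)),((-21.5,0,5),(580,None)),((-21.5,0,-5),(578,None)),((22,0,10),(458,None))]
def res(p):
    o=[]
    for q,(a,b) in F:
        w=px(pt(p,*q))
        if a is not None:o.append(w[0]-a)
        if b is not None:o.append(w[1]-b)
    return np.array(o)
f=least_squares(res,[.1,0,0]);print(f.x,f.fun.round(1))
H=pt(f.x,0,0,0);print("hook now",H.round(1),"gate tip",pt(f.x,22,0,3).round(1))
E
```

```text
[ 0.13032452 -2.74734853  4.12189428] [ -5.    4.2   2.8   9.7 -14.9  -3.5   2.4   5.7]
hook now [496.7 209.  184.4] gate tip [518.5 213.  184.5]
```

I've used all ten picture views, so I measure by code from here. The light droops about 0.12 rad, so I level it and fit the hook's silhouette in the side view against an earlier frame.

```bash
python3 -m creep '[[0,0,0,0,-0.006,0],[0,0,0,0,-0.013,0],[0,0,0,0,-0.0195,0],[0,0,0,0,-0.0195,0],[0,0,0,0,-0.0195,0]]'
cat > hookfit.py <<'E'
from h import *
import pickle,sys
from scipy.optimize import minimize
_,_,bg=pickle.load(open("ts4.pkl","rb"))
def fit(s,d,verbose=1):
    T=cam(d);O=np.array(s['orientation']);z=np.array([0,0,1.])
    u=-O[:,0].copy();u[2]=0;u/=np.linalg.norm(u);P=s['eef_pos']
    h0=P+86*u+7*z
    q=proj(d,T,h0+8*z);x0,y0=int(q[0])-14,int(q[1])-13;W,Hh=28,21;f=10
    D=np.abs(d["color"].astype(int)-bg["color"]).sum(2)[y0:y0+Hh,x0:x0+W].astype(np.float32)
    D=cv2.resize(D,None,fx=f,fy=f,interpolation=cv2.INTER_LINEAR)
    th=np.linspace(0,np.pi,25)
    loop=np.array([(22,b) for b in np.linspace(-30,8,12)]+[(21.75*np.cos(a),9.75+21.75*np.sin(a)) for a in th]+[(-21.5,b) for b in np.linspace(8,-30,12)])
    def ren(p):
        I=np.zeros(D.shape,np.uint8);c,sn=np.cos(p[2]),np.sin(p[2])
        prev=None
        for a,b in loop:
            w=h0+u*(p[0]+a*c+b*sn)+z*(p[1]-a*sn+b*c);r=(proj(d,T,w)-[x0,y0]+.5)*f
            k=tuple(int(v) for v in r)
            if prev is not None:cv2.line(I,prev,k,255,int(f*385*9/np.linalg.norm(w-T[:3,3])))
            prev=k
        return cv2.GaussianBlur(I,(0,0),f*.6).astype(np.float32)/255
    rows=np.s_[:int((proj(d,T,h0-26*z)[1]-y0)*f)]
    def cost(p):
        a=ren(p)[rows].ravel();b=D[rows].ravel();return -np.corrcoef(a,b)[0,1]
    best=min((minimize(cost,g,method="Nelder-Mead",options=dict(initial_simplex=[g,[g[0]+5,g[1],g[2]],[g[0],g[1]+5,g[2]],[g[0],g[1],g[2]+.1]],xatol=.05,fatol=1e-4)) for g in([0,0,0],[0,-6,.1],[4,4,0])),key=lambda m:m.fun)
    h=h0+u*best.x[0]+z*best.x[1]
    print("hook",h.round(1),"pitch",best.x[2].round(3),"corr",-best.fun.round(3),"rel TCP fwd/up",((h-P)@u).round(1),(h-P)[2].round(1))
    return h
if __name__=="__main__":
    s,d,_=pickle.load(open("s5.pkl","rb"));fit(s,d)
    s=monitor.read_state();print(s['eef_pos'],s['torque']);d=eyes.get_image("side");pickle.dump((s,d),open("s6.pkl","wb"));fit(s,d)
E
python3 hookfit.py
```

```text
clock: 19.7
eef_pos: [411.7, 193.8, 186.4]
orientation: [[-0.976, -0.179, 0.12], [-0.178, 0.984, 0.022], [-0.122, 0.0, -0.992]]
ft_force: [0.0, 0.2, -4.7]
grip_width: 42.6
gripper_force: 63.3
hook [498.7 209.4 178.2] pitch 0.194 corr 0.943 rel TCP fwd/up 88.8 -7.8
[411.7048764  193.76055828 186.42047094] [-0.122161    0.61504862 -0.01001674]
hook [499.6 209.8 189.6] pitch 0.01 corr 0.943 rel TCP fwd/up 89.3 3.2
```

```bash
cat >> h.py <<'E'
def shift(v):
    "world shift along u (approach), lateral l, up z -> tool row"
    s=monitor.read_state();O=np.array(s['orientation']);u=np.array([np.cos(.18),np.sin(.18),0]);l=np.array([-u[1],u[0],0])
    return np.round(O.T@(u*v[0]+l*v[1]+np.array([0,0,v[2]]))/750,4)
E
python3 -m creep '[[0,0,-0.0022,0,-0.002,0],[0,0,-0.0022,0,-0.004,0],[0,0,-0.0022,0,-0.004,0]]'
python3 - <<'E'
from h import *
print(shift([30,0,0]))
E
```

```text
clock: 20.12
eef_pos: [411.7, 193.7, 187.8]
orientation: [[-0.973, -0.179, 0.145], [-0.177, 0.984, 0.026], [-0.147, 0.0, -0.989]]
ft_force: [0.3, 0.5, -4.6]
grip_width: 43.2
gripper_force: 63.3
[-0.0396 -0.      0.0059]
```

```bash
python3 -m creep '[[-0.01,0,0.0015,0,0,0],[-0.02,0,0.003,0,0,0],[-0.03,0,0.0045,0,0,0],[-0.0396,0,0.0059,0,0,0],[-0.0396,0,0.0059,0,0,0]]'
python3 - <<'E'
from h import *
from hookfit import fit
s=monitor.read_state();d=eyes.get_image("side");h=fit(s,d)
e=np.array([569,222,191.]);u=np.array([np.cos(.18),np.sin(.18),0]);l=np.array([-u[1],u[0],0]);print("bar rel hook fwd/lat/up",((e-h)@u).round(1),((e-h)@l).round(1),(e-h)[2].round(1))
# check ring height in side image: dark profile along vertical through ring bottom
for du in(-1,0,1):
    p=proj(d,cam(d),e)+[du,0];c=int(round(p[0]));r=int(round(p[1]));print(p.round(1),c,r-5,d["color"][r-5:r+6,c].sum(1))
E
```

```text
clock: 20.75
eef_pos: [442.0, 199.2, 187.7]
orientation: [[-0.973, -0.179, 0.145], [-0.177, 0.984, 0.026], [-0.147, -0.0, -0.989]]
ft_force: [-1.0, 0.3, -4.3]
grip_width: 43.5
gripper_force: 63.2
hook [529.7 215.2 193.5] pitch -0.006 corr 0.936 rel TCP fwd/up 89.2 5.8
bar rel hook fwd/lat/up 39.9 -0.3 -2.5
[226.4 211.5] 226 207 [487 450 364 321 312 307 325 431 587 623 615]
[227.4 211.5] 227 207 [459 433 351 310 303 296 340 450 593 623 632]
[228.4 211.5] 228 207 [382 359 354 336 364 396 460 563 622 628 628]
```

```bash
python3 -m creep '[[-0.006,0,0.002,0,0,0],[-0.012,0,0.003,0,0,0],[-0.018,0,0.0039,0,0,0],[-0.022,0,0.0045,0,0,0],[-0.026,0,0.0051,0,0,0]]'
python3 -m creep '[[-0.004,0,0.0006,0,0,0],[-0.008,0,0.0012,0,0,0],[-0.012,0,0.0018,0,0,0]]'
python3 - <<'E'
from h import *
from hookfit import fit
s=monitor.read_state();d=eyes.get_image("side");h=fit(s,d)
e=np.array([569,222,191.]);u=np.array([np.cos(.18),np.sin(.18),0]);l=np.array([-u[1],u[0],0]);print("bar rel hook fwd/lat/up",((e-h)@u).round(1),((e-h)@l).round(1),(e-h)[2].round(1),s['ft_force'],s['torque'])
E
```

```text
clock: 21.42
eef_pos: [460.7, 202.6, 186.7]
orientation: [[-0.973, -0.179, 0.144], [-0.177, 0.984, 0.026], [-0.146, -0.0, -0.989]]
ft_force: [-3.9, -1.1, -5.7]
grip_width: 42.7
gripper_force: 63.3
clock: 21.8
eef_pos: [469.6, 204.2, 186.5]
orientation: [[-0.973, -0.179, 0.144], [-0.177, 0.984, 0.026], [-0.146, -0.0, -0.989]]
ft_force: [-5.0, -1.1, -5.1]
grip_width: 43.0
gripper_force: 63.3
hook [556.5 220.  192.2] pitch 0.086 corr 0.579 rel TCP fwd/up 88.3 5.7
bar rel hook fwd/lat/up 12.6 -0.3 -1.2 [-5.03197189 -1.14382988 -5.14478337] [-0.25741504  1.42251388 -0.02048688]
```

```bash
python3 -m creep '[[-0.005,0,0.0007,0,0,0],[-0.01,0,0.0014,0,0,0],[-0.015,0,0.0021,0,0,0]]'
python3 -m creep '[[-0.003,0,0.0005,0,0,0],[-0.006,0,0.0009,0,0,0]]'
python3 -m creep '[[-0.003,0,0.0005,0,0,0],[-0.003,0,0.0005,0,0,0]]'
```

```text
clock: 22.22
eef_pos: [481.1, 206.3, 186.7]
orientation: [[-0.973, -0.179, 0.144], [-0.177, 0.984, 0.026], [-0.147, -0.0, -0.989]]
ft_force: [-3.6, -0.8, -8.0]
grip_width: 43.4
gripper_force: 63.1
clock: 22.48
eef_pos: [485.8, 207.2, 186.8]
orientation: [[-0.973, -0.179, 0.145], [-0.177, 0.984, 0.026], [-0.147, -0.0, -0.989]]
ft_force: [-1.9, -0.7, -9.9]
grip_width: 43.2
gripper_force: 62.9
clock: 22.72
eef_pos: [489.0, 208.0, 188.1]
orientation: [[-0.973, -0.179, 0.148], [-0.177, 0.984, 0.027], [-0.15, 0.0, -0.989]]
ft_force: [0.1, -0.3, -4.9]
grip_width: 43.0
gripper_force: 63.2
```

```bash
python3 -m creep '[[0.0025,0,0.006,0,0,0],[0.005,0,0.012,0,0,0],[0.008,0,0.018,0,0,0],[0.0106,0,0.0254,0,0,0],[0.0106,0,0.0254,0,0,0]]'
python3 -m creep '[[0.0003,0,0.002,0,0,0],[0.0006,0,0.004,0,0,0],[0.0006,0,0.004,0,0,0]]'
```

```text
clock: 23.35
eef_pos: [482.3, 206.5, 166.2]
orientation: [[-0.973, -0.179, 0.144], [-0.177, 0.984, 0.026], [-0.146, -0.0, -0.989]]
ft_force: [1.1, 0.1, -5.6]
grip_width: 43.0
gripper_force: 63.2
clock: 23.72
eef_pos: [482.8, 206.7, 163.9]
orientation: [[-0.973, -0.179, 0.145], [-0.177, 0.984, 0.026], [-0.147, 0.0, -0.989]]
ft_force: [0.3, 0.4, -5.1]
grip_width: 43.1
gripper_force: 63.2
```

```bash
python3 -m creep '[[0.0002,0,0.0013,0,0,0],[0.0002,0,0.0013,0,0,0]]'
python3 -m creep '[[0.0002,0,0.0013,0,0,0],[0.0002,0,0.0013,0,0,0]]'
python3 -m creep '[[0.0002,0,0.0013,0,0,0],[0.0002,0,0.0013,0,0,0]]'
```

```text
clock: 23.98
eef_pos: [482.7, 206.7, 162.9]
orientation: [[-0.973, -0.179, 0.145], [-0.177, 0.984, 0.026], [-0.147, -0.0, -0.989]]
ft_force: [-0.2, 0.6, -4.8]
grip_width: 43.0
gripper_force: 63.2
clock: 24.22
eef_pos: [482.9, 206.7, 162.1]
orientation: [[-0.973, -0.179, 0.145], [-0.177, 0.984, 0.026], [-0.148, 0.0, -0.989]]
ft_force: [-0.2, 1.1, -3.9]
grip_width: 43.2
gripper_force: 63.2
clock: 24.48
eef_pos: [483.2, 206.8, 161.5]
orientation: [[-0.973, -0.179, 0.146], [-0.177, 0.984, 0.027], [-0.149, 0.0, -0.989]]
ft_force: [0.6, -1.2, -1.6]
grip_width: 43.3
gripper_force: 63.6
```

```bash
python3 -m creep '[[0.0002,0,0.0008,0,0,0],[0.0002,0,0.0008,0,0,0]]'
python3 -m creep '[[0,0,0,0,0,0],[0,0,0,0,0,0],[0,0,0,0,0,0],[0,0,0,0,0,0]]' -1
python3 -m creep '[[0.01,0,-0.01,0,0,0],[0.02,0,-0.03,0,0,0],[0.03,0,-0.06,0,0,0],[0.05,0,-0.11,0,0,0],[0.1,0,-0.16,0,0,0]]'
python3 -m creep '[[0.05,0,-0.03,0,0,0],[0.12,0,-0.05,0,0,0],[0.16,0,-0.05,0,0,0],[0.16,0,-0.05,0,0,0],[0.16,0,-0.05,0,0,0]]'
```

```text
clock: 24.72
eef_pos: [483.4, 206.9, 161.2]
orientation: [[-0.973, -0.179, 0.147], [-0.177, 0.984, 0.027], [-0.149, 0.0, -0.989]]
ft_force: [1.2, 0.1, 2.4]
grip_width: 43.4
gripper_force: 63.9
clock: 25.22
eef_pos: [482.6, 206.6, 160.3]
orientation: [[-0.973, -0.179, 0.145], [-0.177, 0.984, 0.026], [-0.147, -0.0, -0.989]]
ft_force: [0.7, 0.1, 0.7]
grip_width: 85.5
gripper_force: 0.0
clock: 25.85
eef_pos: [391.8, 190.1, 270.1]
orientation: [[-0.973, -0.178, 0.146], [-0.176, 0.984, 0.027], [-0.149, 0.001, -0.989]]
ft_force: [0.0, 0.3, 0.9]
grip_width: 85.3
gripper_force: 0.0
clock: 26.48
eef_pos: [270.3, 168.1, 288.2]
orientation: [[-0.973, -0.179, 0.146], [-0.177, 0.984, 0.027], [-0.149, 0.001, -0.989]]
ft_force: [0.5, 0.8, 0.3]
grip_width: 85.7
gripper_force: 0.0
```

```bash
for i in 1 2 3 4; do python3 -m creep '[[0,0,0,0,0,0],[0,0,0,0,0,0],[0,0,0,0,0,0],[0,0,0,0,0,0],[0,0,0,0,0,0]]' >/dev/null; done
cat > chk.py <<'E'
from h import *
import pickle
_,bt,bg=pickle.load(open("ts4.pkl","rb"))
def f(n,b):
    d=eyes.get_image(n);D=(np.abs(d["color"].astype(int)-b["color"]).sum(2)>90).astype(np.uint8);return d,D
prev=None
for i in range(3):
    d=eyes.get_image("side")["color"].astype(int)
    if prev is not None:print("side frame change",(np.abs(d-prev).sum(2)[190:260,190:290]>90).sum())
    prev=d
    for k in range(5):eyes.get_image("top")
d,D=f("side",bg)
u=np.array([np.cos(.18),np.sin(.18),0]);l=np.array([-u[1],u[0],0]);c=np.array([569,222,102.])
for nm,p in dict(front=c+100*u+22*l,back=c-100*u+22*l,hook=c+[0,0,66]).items():print(nm,proj(d,cam(d),p).round(0))
x,y=[int(v) for v in proj(d,cam(d),c)]
for r in range(y-28,y+22,2):print(r,''.join('#' if v else '.' for v in D[r,x-50:x+50]))
print(x-50)
E
python3 chk.py; python3 -c "
from cell import monitor;print(monitor.read_state()['clock'])"
```

```text
side frame change 0
side frame change 0
front [197. 236.]
back [259. 240.]
hook [228. 217.]
205 ....................................................................................................
207 ....................................................................................................
209 .................................................##.................................................
211 .........................................####.....####..............................................
213 ........................................###..........###............................................
215 ........................................###...........###...........................................
217 ........................................###...........###...........................................
219 .........................................##...........###...........................................
221 .........................................###...........###..........................................
223 .........................................####..........###.
[... 927 characters left out ...]
#########################################..................
243 ..............................................................................#.....................
245 ....................................................................................................
247 ....................................................................................................
249 ....................................................................................................
251 ....................................................................................................
253 ....................................................................................................
179
29.925
```

```bash
python3 -c "
from cell import r;print(r.job_done())"
```

```text
the job is handed in; nothing more can be done
None
```

The light hangs level and still on the ring with its gate shut and the arm clear; I handed the job in at about 30 s of the 69 s allowed, and the last checks were made in code from the side camera because my ten picture views were used up.

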